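Unlock the cam stop and slide the lens carriage home

ROBOT

A 6-joint arm with a two-finger parallel gripper is mounted at the origin on the work surface. World frame = base frame: x ahead of the robot, y to its left, z up, the work surface at z = 0. Lengths are in m, angles in rad, forces in N, time in s.
With the tool pointing down it reaches from about 0.3 to 0.75 m from the base axis. Payload 8.5 kg.
Tool frame: the origin (TCP) lies between the finger pads; the fingertips stand 8 mm ahead of it and the grasp point (between the pads) lies 11 mm behind it; x points along the fingers, y is the direction in which the jaws open and shut, and the axes are right-handed (so a half turn about x gives the same grasp; the last joint's range is limited). The gripper opens to 85 mm and grips with 20 to 120 N. Pads are 22 mm wide; open, the fingers measure 114 mm over their backs; the gripper's body (76 mm by 85 mm) begins 54 mm behind the grasp point. The pads swing forward as they close: fully open they stand 13 mm farther back than shut.
Start: joints at [-1.412, 0.381, 1.297, -0, 1.464, -0.215], TCP at [0.201, -0.512, 0.239] pointing down, gripper open.
Joint ranges: [-3.11, 3.11], [-0.89, 2.33], [0.22, 2.48], [-1.42, 4.56], [0.17, 2.85], [-2.88, 2.88]. Speed limits (rad/s): [2.39, 2.39, 3.14, 3.14, 3.14, 3.14].

INTERFACE

Orientations are given as a unit quaternion [w, x, y, z].
In Python, from station import env, vision gives the robot as it stands.
- The arm moves only by the shell command python3 -m creep 'ROWS' [FORCE]. ROWS is JSON, a list that holds one entry, the list of rows, each a list of 7 numbers: the shift along the world's x, y, z in units of 25 mm (1.0 is 25 mm), then the turn, a rotation vector about the world's x, y, z in units of 8 degrees (1.0 is 8 degrees), then the finger opening in mm, from 0 to 85.4. In form: [[[dx, dy, dz, ax, ay, az, jaw], ...]]. A call has exactly 10 rows; each row shifts and turns the commanded pose from where the row before left it; what a row does not reach is not made up. A row lasts 1/8 s, in which the tool goes at most 62.5 mm and 10.7 degrees, less where a joint would pass 70% of its speed; a pose out of reach is approached as far as the arm can. A call is refused whole if a number of a shift passes 1 or a number of a turn 1, either way. A call with a gripper value outside its range is refused whole. The fingers move at their own pace and stop on an object; FORCE is the grip in N (left out, the last holds). Time passes only in rows, so rows that do not move let the fingers close, or fill a call up. It gives the time, the measured TCP pose, the force and the opening at its end, in the units of the state.
- env.read_state(): the state, without advancing time (a new reading comes with each control period).
- vision.grab_frame(name): name is "scene" or "top"; returns a dict with "img" (384x512x3 uint8, blue, green, red), "range_z" (384x512 float32, m along the optical axis (not along the pixel's ray), 0 where there is no reading), "fx", "fy", "cx", "cy" (pixels), "rvec" (rotation vector, rad) and "tvec" (3), from world to camera coordinates, as OpenCV has them. Camera axes: x right, y down, z forward; pixel columns grow to the right and rows downward; lengths in m; the calibration is good to about 2 mm. A picture is of the moment at which its call begins.
- env.finish_job(): hands the job in, once; it reports no verdict.
The state is a dict: "clock": time; "qpos": joint angles; "qvel": joint speeds; "effort": joint torques, N m; "tool_pos": TCP position; "orientation": TCP orientation; "force": force on the tool from outside, world axes, zero at the start; "torque": the same for the moment, N m; "grip_width": finger opening in m.
Only numpy, scipy, OpenCV 4.12 (cv2) and the standard library are available. Lean on these libraries where they do the work, as an engineer would, in place of code of your own. Each camera call takes 0.05 s, during which the arm holds its last target. There are 200 camera calls.

TASK

Turn the cam by its red lever, pushing it with the fingertips, until its low notch squarely faces the carriage's brass roller; the lever then points straight away from the carriage. Only after that push the orange plate to slide the lens carriage fully forward onto its brass end stops, and let go. Nothing is to be gripped or lifted, and the lens tube, screwdriver and metal bracket lying around stay where they are.

Things in the scene. Friction and masses are not known exactly. Their poses are not given: they have to be found in the camera images.
- stage: Fixed dark steel base plate, 290 x 115 x 12 mm, on the bench at a varying yaw. Origin on the centreline at bench height; the plate spans -133 to +157 mm along its x. Its +x is 'forward': the carriage slides that way towards the cam; z up. Aluminium guide rails (tops 24 mm above the bench, outer faces 43 mm off the centreline) flank the carriage; brass end stops 26 mm high.
- cam_axis (a point): Upright axis of the cam, 90 mm forward of the stage's origin on the centreline; the point is 30 mm above the bench, level with the top of the cam: a flat steel disc of 46 mm radius, 14 mm thick, with one wide low notch (24 mm radius, 70 degrees wide) in its rim, opposite the red lever. Its high rim blocks the carriage's roller 20 mm short of home.
- lever_tip (a point): Outer end of the cam's red lever, 80 mm from the cam axis, 48 mm above the bench; x axis outward along the lever. The lever is a straight upright blade 8 mm thick, 36 to 60 mm above the bench. It turns all the way round either way, no stops, and stays where left (about 3 N sideways at 55 mm from the axis). Cam low: lever along the stage's +x; within 15 degrees is good.
- cam (a joint): Angle of the cam and lever, rad, counted counter-clockwise seen from above; 0 (or 6.283, the same) is the low point, lever along the stage's +x, notch towards the roller. It starts between 0.95 and 5.33.
- carriage (a joint): How far the carriage has slid forward, m: 0 at the rear, 0.050 fully home on the end stops. It starts between 0 and 0.015; the cam's high rim blocks it at about 0.030. It slides with about 3 N of drag, never tips, and stays where it is left.
- push_plate (a point): Middle of the rear face of the carriage's orange push plate (52 mm wide, 26 to 70 mm above the bench; this point at 48 mm). Push it along its own +x, the stage's +x; the space behind it is free above the guide rails. A dark lens mount (52 mm wide, top 74 mm above the bench) stands on the carriage 22 to 34 mm ahead of this point.
- roller (a point): Centre of the top of the brass roller (14 mm across, top 32 mm above the bench) on the carriage's nose, 102 mm ahead of the push plate's rear face. It must enter the cam's notch. The carriage is a black deck 80 x 64 mm, top 26 mm above the bench, its front edge 22 mm behind this point.
- lens_tube: Loose black lens tube standing beside the stage, 31 mm across, 50 mm high; origin at the centre of its underside. Bystander: leave alone.
- driver: Loose screwdriver, 170 mm long, yellow handle, lying beside the stage; origin under its middle. Bystander: leave alone.
- bracket: Loose perforated aluminium bracket, 70 x 50 x 20 mm, lying beyond the cam; origin at the centre of its underside. Bystander: leave alone.

How it is judged:
On the way, in this order (a step that is already met when the one before it is completed fails the run):
1. the cam is turned to its low point (lever within about 25 degrees of straight forward) while the carriage is still back (x of lever_tip in the frame of stage above 0.162 m and value of joint carriage below 0.03 m), for 0.2 s.
2. the carriage is pushed home (value of joint carriage above 0.046 m), for 0.2 s.
At the end, for the whole second after the job is handed in: The carriage is home within 4 mm of its end stops and at rest, the cam is still at its low point (lever within about 25 degrees of straight forward), and each bystander is within 25 mm of where it began (x of lever_tip in the frame of stage above 0.162 m and value of joint carriage above 0.046 m and velocity of joint carriage below 0.01 m/s and velocity of joint cam between -0.1 and 0.1 rad/s and distance of each of lens_tube, driver, bracket from where it was at the start of the episode below 0.025 m); the robot touches nothing.
It fails at once if the carriage is pushed forward, more than 10 mm from its start, while the cam is not at its low point (distance of push_plate from where it was at the start of the episode above 0.01 m and x of lever_tip in the frame of stage below 0.16 m).
It fails at once if a bystander is moved by more than 25 mm, or lifted (distance of any of lens_tube, driver, bracket from where it was at the start of the episode above 0.025 m or height (world z) of any of lens_tube, driver, bracket above 0.02 m).
It also fails if it takes over 53 s, if anything falls off the work surface, if the arm or the gripper's body presses on something with over 40 N, if the wrist force passes 120 N, or if a joint passes its speed limit or range.

## Working session

There is one attempt and no reset: what is moved stays moved. The work goes in short steps, Python scripts to look and compute and a shell command to move; the robot and the scene stay as the last step left them, time stands still between calls to the robot, and variables do not carry over. Pictures are saved under pics/ and viewed, about 8 in all and at most 12, crops included, and the job is handed in when it is done.

```bash
mkdir -p pics; cat > h.py <<'E'
import numpy as np, cv2
from station import env, vision
def grab(n):
    f=vision.grab_frame(n); R=cv2.Rodrigues(np.array(f['rvec'],float))[0]; t=np.array(f['tvec'],float).ravel()
    v,u=np.mgrid[0:384,0:512]; z=f['range_z']
    P=np.stack([(u-f['cx'])/f['fx']*z,(v-f['cy'])/f['fy']*z,z],-1)
    W=(P-t)@R; W[z==0]=np.nan
    return f,f['img'],W
E
python3 - <<'E'
from h import *
for n in('top','scene'):
    f,i,W=grab(n); cv2.imwrite(f'pics/{n}0.png',i); np.save(f'{n}0.npy',W)
    hsv=cv2.cvtColor(i,cv2.COLOR_BGR2HSV)
    H,S,V=hsv[...,0],hsv[...,1],hsv[...,2]
    for nm,m in dict(red=((H<5)|(H>174))&(S>150)&(V>70),orange=(H>=6)&(H<18)&(S>170)&(V>100)).items():
        m=m&np.isfinite(W[...,2])&(W[...,2]>.02); p=W[m]; vv,uu=np.nonzero(m)
        if len(p): print(n,nm,len(p),uu.mean(),vv.mean(),np.nanmin(p,0).round(3),np.nanmax(p,0).round(3),np.nanmedian(p,0).round(3))
print(env.read_state())
E
```

```text
top red 67 255.55223880597015 169.19402985074626 [0.607 0.082 0.057] [0.693 0.098 0.064] [0.661 0.087 0.06 ]
top orange 2 319.5 218.0 [ 0.545 -0.057  0.07 ] [ 0.554 -0.054  0.07 ] [ 0.549 -0.055  0.07 ]
scene red 504 191.53571428571428 88.71031746031746 [-0.251  0.076  0.056] [0.696 0.668 0.095] [-0.122  0.561  0.091]
scene orange 44 173.1590909090909 201.6590909090909 [-0.526 -0.077  0.069] [0.591 0.214 0.336] [ 0.565 -0.068  0.071]
{'clock': 0.1, 'qpos': array([-1.41226012e+00,  3.81147171e-01,  1.29813960e+00,  1.49233691e-05,
        1.46359384e+00, -2.15278424e-01]), 'qvel': array([-0.00078856, -0.00173961, -0.00309157,  0.00046437,  0.00120655,
       -0.00018535]), 'effort': array([ 2.69322096e-03, -4.49218369e+01, -2.31655383e+01, -2.00152290e-04,
        3.70420530e-03,  2.92997584e-05]), 'tool_pos': array([ 0.20081691, -0.51177137,  0.23877885]), 'orientation': array([ 0.13093965,  0.69480966,  0.13184971, -0.69477334]), 'force': array([-0.29787082,  0.07573794,  0.19819748]), 'torque': array([-0.00444533,  0.0649928 ,  0.01451557]), 'grip_width': 0.08561702688906433}
```

View pics/top0.png

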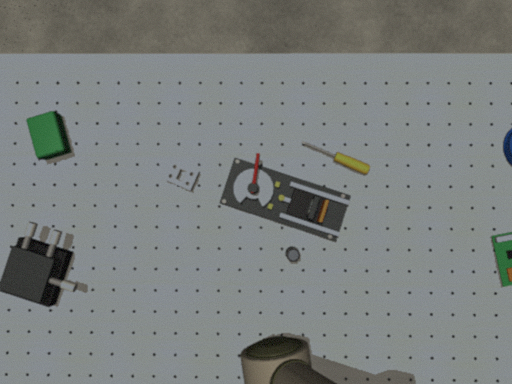

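View pics/scene0.png

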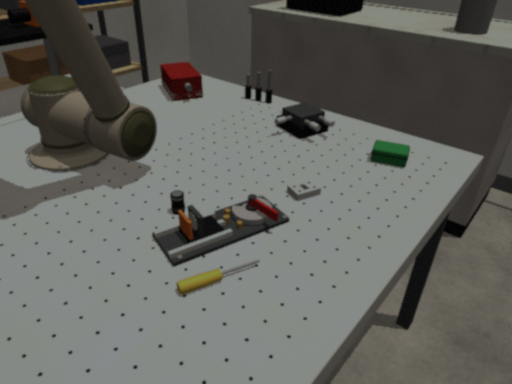

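Top view: the stage's forward points left and slightly up. The cam hub is at about (253,188), the lever runs up to (258,155), the orange plate is at (322,212). The tube is at (293,254), the driver spans (305,143) to (368,170), and the bracket is at (184,178). Next I measure the stage frame.

```bash
cat >> h.py <<'E'
def S2W(p,c,yaw): 
    R=np.array([[np.cos(yaw),-np.sin(yaw)],[np.sin(yaw),np.cos(yaw)]]); return c+R@np.asarray(p)
E
python3 - <<'E'
from h import *
i=cv2.imread('pics/top0.png'); W=np.load('top0.npy')
sub=W[130:270,160:390]; 
m=np.zeros(W.shape[:2],np.uint8); m[130:270,160:390]=(sub[...,2]>.007)
n,l,st,ce=cv2.connectedComponentsWithStats(m)
for k in range(1,n):
    if st[k,4]<15: continue
    p=W[l==k]; r=cv2.minAreaRect(p[:,:2].astype(np.float32)); b=cv2.boxPoints(r)
    print(st[k],np.round(r[0],4),np.round(r[1],4),round(r[2],2),'zmax',p[:,2].max().round(3)); print(b.round(3).tolist())
hsv=cv2.cvtColor(i,cv2.COLOR_BGR2HSV);H,S,V=cv2.split(hsv)
m=((H<6)|(H>172))&(S>120)&(W[...,2]>.03); m[:130]=0;m[270:]=0
p=W[m];q=p[p[:,2]>.05]; print('lever',len(q)); 
print(cv2.fitLine(q[:,:2].astype(np.float32),2,0,.01,.01).ravel(), q[np.argmax(q[:,0])],q[np.argmin(q[:,0])])
m=(H>=7)&(H<22)&(S>120)&(W[...,2]>.06); m[:190]=0;m[235:]=0; m[:,:310]=0;m[:,340:]=0
print('orange',W[m].round(3).tolist())
E
```

```text
[302 141  68  34 484] [ 0.6963 -0.0985] [0.1696 0.0251] 66.67 zmax 0.032
[[0.6510000228881836, -0.17100000381469727], [0.6740000247955322, -0.1809999942779541], [0.7409999966621399, -0.026000000536441803], [0.7179999947547913, -0.01600000075995922]]
[ 220  153  131   89 5975] [0.603  0.0161] [0.2899 0.1361] 72.05 zmax 0.078
[[0.49399998784065247, -0.10100000351667404], [0.6230000257492065, -0.14300000667572021], [0.7120000123977661, 0.13300000131130219], [0.5830000042915344, 0.17499999701976776]]
[164 160  36  31 567] [0.6481 0.2649] [0.071  0.0499] 66.38 zmax 0.028
[[0.6110000014305115, 0.24199999868869781], [0.6570000052452087, 0.22200000286102295], [0.6850000023841858, 0.28700000047683716], [0.6389999985694885, 0.3070000112056732]]
[285 246  16  16 183] [0.4664 0.0019] [0.0316 0.0304] 45.28 zmax 0.055
[[0.4440000057220459, 0.0010000000474974513], [0.4659999907016754, -0.019999999552965164], [0.4880000054836273, 0.0020000000949949026], [0.46700000762939453, 0.024000000208616257]]
lever 87
[ 0.9907803  -0.13547856  0.6570979   0.087892  ] [0.69281593 0.08231962 0.0599149 ] [0.606531
[... 1578 characters left out ...]
059, 0.069], [0.556, -0.061, 0.07], [0.556, -0.063, 0.07], [0.556, -0.066, 0.068], [0.554, -0.057, 0.07], [0.554, -0.059, 0.069], [0.554, -0.061, 0.069], [0.554, -0.063, 0.072], [0.552, -0.056, 0.071], [0.552, -0.059, 0.069], [0.552, -0.061, 0.071], [0.552, -0.063, 0.073], [0.549, -0.055, 0.062], [0.549, -0.057, 0.069], [0.549, -0.059, 0.067], [0.549, -0.061, 0.068], [0.549, -0.063, 0.069], [0.547, -0.054, 0.069], [0.547, -0.057, 0.07], [0.547, -0.059, 0.068], [0.547, -0.061, 0.07], [0.545, -0.054, 0.07], [0.545, -0.056, 0.071], [0.545, -0.059, 0.068], [0.545, -0.061, 0.068], [0.543, -0.054, 0.07], [0.543, -0.057, 0.069], [0.543, -0.059, 0.071], [0.543, -0.061, 0.069], [0.541, -0.059, 0.07]]
```

Plate edges give yaw ≈ 72.1° with length 290 mm, which matches. The origin is ≈ (0.590, 0.008) and the cam axis ≈ (0.617, 0.094). The lever points at -8°, so the cam is at about -80°, and needs about +80° counter-clockwise. The carriage is at about 13 mm. I'll shut the fingers and approach the clockwise side of the lever.

```bash
python3 -m creep '[[[0.85,1,0,0,0,-0.18,0],[0.85,1,0,0,0,-0.18,0],[0.85,1,0,0,0,-0.18,0],[0.85,1,0,0,0,-0.18,0],[0.85,1,0,0,0,-0.18,0],[0.85,1,0,0,0,-0.18,0],[0.85,1,0,0,0,-0.18,0],[0.85,1,0,0,0,-0.18,0],[0.85,1,0,0,0,-0.18,0],[0.85,1,0,0,0,-0.18,0]]]'
python3 -m creep '[[[0.85,1,0,0,0,-0.18,0],[0.85,1,0,0,0,-0.18,0],[0.85,1,0,0,0,-0.18,0],[0.85,1,0,0,0,-0.18,0],[0.85,1,0,0,0,-0.18,0],[0.85,1,0,0,0,-0.18,0],[0.85,1,0,0,0,-0.18,0],[0.85,1,0,0,0,-0.18,0],[0.85,1,0,0,0,-0.18,0],[0.85,1,0,0,0,-0.18,0]]]'
```

```text
clock: 1.35
tool_pos: [0.4138, -0.261, 0.2391]
orientation: [-0.043, -0.706, -0.043, 0.706]
force: [-0.3, -0.3, -0.3]
grip_width: -0.0001
clock: 2.6
tool_pos: [0.6263, -0.0111, 0.2389]
orientation: [0.046, -0.705, 0.046, 0.706]
force: [0.5, -0.5, 0.2]
grip_width: 0.0003
```

```bash
python3 -m creep '[[[0.6,0.8,0,0,0,0,0],[0.6,0.8,0,0,0,0,0],[0.6,0.9,-0.7,0,0,0,0],[0,0,-1,0,0,0,0],[0,0,-1,0,0,0,0],[0,0,-1,0,0,0,0],[0,0,-1,0,0,0,0],[0,0,-1,0,0,0,0],[0,0,-0.3,0,0,0,0],[0,0,0,0,0,0,0]]]'
python3 - <<'E'
from h import *
f,i,W=grab('scene'); cv2.imwrite('pics/s1.png',cv2.resize(i[120:320,120:340],None,fx=3,fy=3))
f,i,W=grab('top'); cv2.imwrite('pics/t1.png',i)
E
```

```text
clock: 3.85
tool_pos: [0.6709, 0.0505, 0.0893]
orientation: [0.046, -0.705, 0.046, 0.706]
force: [0.3, 0.3, 0.5]
grip_width: -0.0001
```

View pics/s1.png

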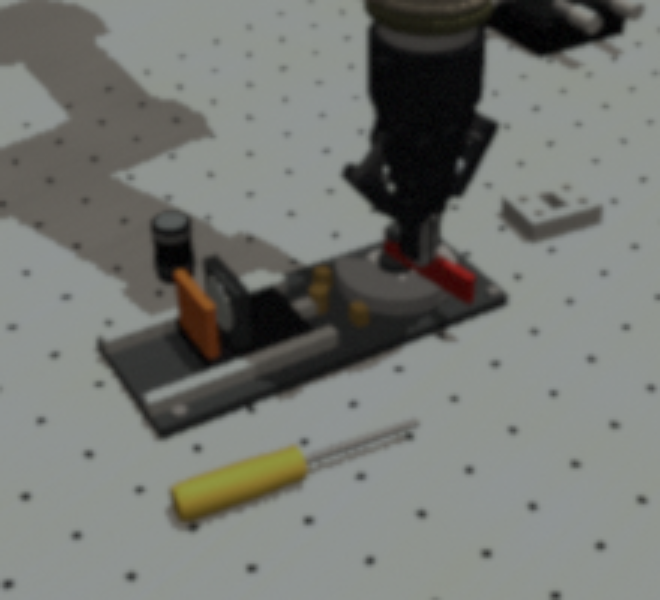

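The crop shows the shut fingertips at about (425,260), above the lever (390-475, 245-295). I check the lateral gap by projecting before lowering.

```bash
python3 - <<'E'
from h import *
f,i,W=grab('scene'); K=np.array([[f['fx'],0,f['cx']],[0,f['fy'],f['cy']],[0,0,1.]])
p=np.array([[.671,.0505,.081],[.617,.0936,.060],[.6965,.0826,.06]])
q=cv2.projectPoints(p,f['rvec'],f['tvec'],K,None)[0][:,0]; print((q-[120,120])*3)
print(-cv2.Rodrigues(f['rvec'])[0].T@f['tvec'])
E
```

```text
[[417.59100043 258.29661116]
 [396.16743763 229.94477737]
 [472.50587744 276.24298081]]
[ 1.10684497 -0.52235738  0.57901174]
```

```bash
python3 -m creep '[[[0,0,-0.8,0,0,0,0],[0,0,-0.85,0,0,0,0],[0,0,0,0,0,0,0],[0.04,0.3,0,0,0,0,0],[0.04,0.3,0,0,0,0,0],[0,0,0,0,0,0,0],[0,0,0,0,0,0,0],[0,0,0,0,0,0,0],[0,0,0,0,0,0,0],[0,0,0,0,0,0,0]]]'
python3 - <<'E'
from h import *
a=np.array([.617,.0936]);p0=env.read_state()['tool_pos'][:2]
for th in np.radians(np.arange(-8,73,8)):
    u=np.array([np.cos(th),np.sin(th)]);n=np.array([-u[1],u[0]])
    p=a+.058*u-.0185*n; print(p.round(4),((p-p0)/.025).round(2)); p0=p
f,i,W=grab('top'); cv2.imwrite('pics/t2.png',cv2.resize(i[120:270,160:390],None,fx=3,fy=3))
E
```

```text
clock: 5.25
tool_pos: [0.6728, 0.0654, 0.048]
orientation: [0.046, -0.706, 0.046, 0.706]
force: [-0.2, -0.1, -0.3]
grip_width: 0.0002
[0.6719 0.0672] [-0.04  0.07]
[0.675  0.0751] [0.13 0.32]
[0.677  0.0834] [0.08 0.33]
[0.6779 0.0918] [0.03 0.34]
[0.6775 0.1003] [-0.01  0.34]
[0.676  0.1086] [-0.06  0.33]
[0.6733 0.1167] [-0.11  0.32]
[0.6696 0.1243] [-0.15  0.3 ]
[0.6648 0.1313] [-0.19  0.28]
[0.6591 0.1376] [-0.23  0.25]
[0.6525 0.143 ] [-0.26  0.22]
```

```bash
python3 -m creep '[[[0,0.07,0,0,0,0,0],[0.13,0.32,0,0,0,1,0],[0.08,0.33,0,0,0,1,0],[0.03,0.34,0,0,0,1,0],[0,0.34,0,0,0,1,0],[-0.06,0.33,0,0,0,1,0],[-0.11,0.32,0,0,0,1,0],[-0.15,0.3,0,0,0,1,0],[-0.19,0.28,0,0,0,1,0],[0,0,0,0,0,0,0]]]'
cat > m.py <<'E'
from h import *
import sys
f,i,W=grab('top'); hsv=cv2.cvtColor(i,cv2.COLOR_BGR2HSV);H,S,V=cv2.split(hsv)
m=((H<6)|(H>172))&(S>120)&(W[...,2]>.052)&(W[...,2]<.066); m[:130]=0;m[270:]=0;m[:,:200]=0;m[:,340:]=0
q=W[m][:,:2]; a=np.array([.617,.0936]); d=q-a; r=np.hypot(*d.T)
print(len(q),'r',r.min(),r.max(),'ang from axis(far)',np.degrees(np.arctan2(*np.median(d[r>.04],0)[::-1])) if (r>.04).any() else None)
l=cv2.fitLine(q.astype(np.float32),2,0,.01,.01).ravel(); print('fit',np.degrees(np.arctan2(l[1],l[0]))%180,'target 72.1')
m=(H>=7)&(H<22)&(S>120)&(W[...,2]>.064); m[:190]=0;m[235:]=0; m[:,:280]=0;m[:,345:]=0
o=W[m][:,:2]-[.5896,.0079]; F=np.array([.3074,.9516])
if len(o): print('orange rear x',np.percentile(o@F,[3,97]))
cv2.imwrite(f'pics/{sys.argv[1]}.png',cv2.resize(i[120:270,160:390],None,fx=3,fy=3))
E
python3 m.py t3
```

```text
clock: 6.55
tool_pos: [0.6659, 0.1316, 0.0481]
orientation: [-0.335, -0.623, -0.335, 0.623]
force: [-0.4, -0.8, -0.2]
grip_width: 0.0001
35 r 0.011998549912176018 0.039553715934526855 ang from axis(far) None
fit 54.296265 target 72.1
orange rear x [-0.08031224 -0.07258969]
```

View pics/t3.png

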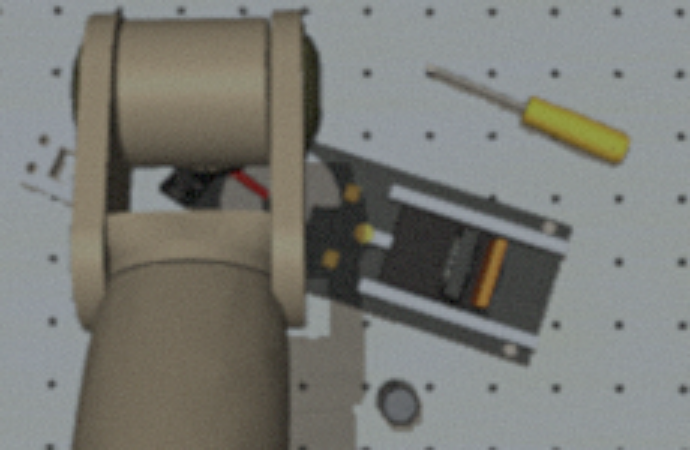

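The lever (seen at about (250,183)) follows to 54°, as planned, and the carriage hasn't moved. I turn it the last 18°.

```bash
python3 -m creep '[[[-0.23,0.25,0,0,0,1,0],[-0.26,0.22,0,0,0,1,0],[-0.06,0.04,0,0,0,0,0],[0,0,0,0,0,0,0],[0,0,0,0,0,0,0],[0,0,0,0,0,0,0],[0,0,0,0,0,0,0],[0,0,0,0,0,0,0],[0,0,0,0,0,0,0],[0,0,0,0,0,0,0]]]'
python3 m.py t4
```

```text
clock: 7.85
tool_pos: [0.6524, 0.1439, 0.0481]
orientation: [0.419, 0.57, 0.419, -0.57]
force: [1.0, -2.0, 0.2]
grip_width: 0.0
14 r 0.009572192133902183 0.039171480637893885 ang from axis(far) None
fit 71.31312 target 72.1
orange rear x [-0.0801283  -0.07247438]
```

```bash
python3 -m creep '[[[0.5,-0.15,0,0,0,0,0],[0.45,-0.15,0,0,0,0,0],[0,0,1,0,0,0,0],[0,0,1,0,0,0,0],[0,0,1,0,0,0,0],[0,0,1,0,0,0,0],[-0.5,-1,0,0,0,0,0],[-0.5,-1,0,0,0,0,0],[-0.5,-1,0,0,0,0,0],[-0.5,-1,0,0,0,0,0]]]'
python3 -m creep '[[[-0.5,-1,0,0,0,0,0],[-0.5,-1,0,0,0,0,0],[-0.5,-1,0,0,0,0,0],[-0.5,-1,0,0,0,0,0],[-0.5,-1,0,0,0,0,0],[-0.3,-0.3,0,0,0,0,0],[0,0,0,0,0,0,0],[0,0,0,0,0,0,0],[0,0,0,0,0,0,0],[0,0,0,0,0,0,0]]]'
python3 m.py t5
python3 - <<'E'
from h import *
from scipy.spatial.transform import Rotation as R
s=env.read_state();w,x,y,z=s['orientation'];M=R.from_quat([x,y,z,w]).as_matrix()
print('jaw',np.degrees(np.arctan2(M[1,1],M[0,1])),'z',np.degrees(np.arctan2(M[1,2],M[0,2])))
t=np.array([.5896,.0079])-.108*np.array([.3074,.9516]);print('to go',(t-s['tool_pos'][:2])/.025)
E
```

```text
clock: 9.15
tool_pos: [0.6257, 0.0358, 0.148]
orientation: [-0.419, -0.57, -0.419, 0.57]
force: [0.9, -0.1, -0.7]
grip_width: -0.0005
clock: 10.4
tool_pos: [0.5563, -0.0956, 0.148]
orientation: [0.419, 0.57, 0.419, -0.57]
force: [-0.6, -0.2, 0.4]
grip_width: -0.0001
93 r 0.010327531489236218 0.07873528241084077 ang from axis(far) 71.0352901339307
fit 71.19435 target 72.1
orange rear x [-0.07955103 -0.03754944]
jaw -17.354372887916593 z -107.35437300746169
to go [0.00754435 0.03171816]
```

View pics/t5.png

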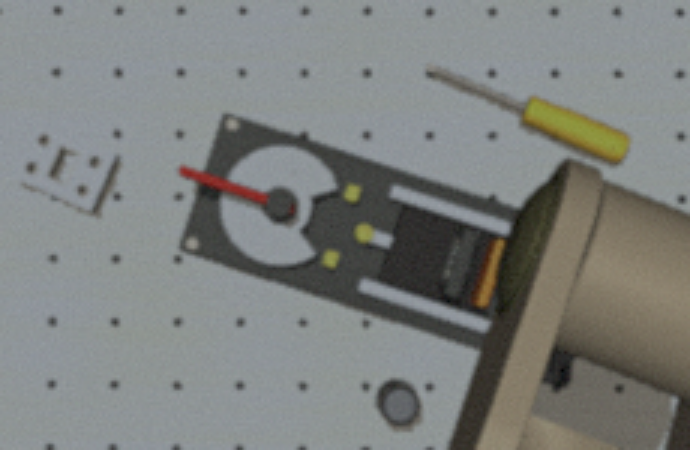

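The top view shows the lever pointing away from the carriage at 71.2° (target 72.1°), with the notch facing the roller at (364,233). I lower behind the plate and push.

```bash
python3 -m creep '[[[0,0,-1,0,0,0,0],[0,0,-1,0,0,0,0],[0,0,-1,0,0,0,0],[0,0,-0.9,0,0,0,0],[0,0,0,0,0,0,0],[0.12,0.38,0,0,0,0,0],[0.09,0.29,0,0,0,0,0],[0.06,0.19,0,0,0,0,0],[0.06,0.19,0,0,0,0,0],[0,0,0,0,0,0,0]]]'
python3 -m creep '[[[0.06,0.19,0,0,0,0,0],[0.06,0.19,0,0,0,0,0],[0.06,0.19,0,0,0,0,0],[0.06,0.19,0,0,0,0,0],[0,0,0,0,0,0,0],[0,0,0,0,0,0,0],[0,0,0,0,0,0,0],[0,0,0,0,0,0,0],[0,0,0,0,0,0,0],[0,0,0,0,0,0,0]]]'
python3 m.py t6
```

```text
clock: 11.7
tool_pos: [0.5644, -0.0692, 0.0506]
orientation: [0.419, 0.57, 0.419, -0.57]
force: [-0.0, 0.1, -0.2]
grip_width: -0.0002
clock: 12.95
tool_pos: [0.5703, -0.0508, 0.0506]
orientation: [0.419, 0.57, 0.419, -0.57]
force: [-0.3, 0.2, 0.4]
grip_width: 0.0
95 r 0.0102346085756962 0.07870317655124646 ang from axis(far) 71.05380385458186
fit 71.32414 target 72.1
```

```bash
python3 -m creep '[[[0.03,0.1,0,0,0,0,0],[0.03,0.1,0,0,0,0,0],[0.03,0.09,0,0,0,0,0],[0.01,0.04,0,0,0,0,0],[0,0,0,0,0,0,0],[0,0,0,0,0,0,0],[0,0,0,0,0,0,0],[0,0,0,0,0,0,0],[0,0,0,0,0,0,0],[0,0,0,0,0,0,0]]]'
python3 - <<'E'
from h import *
f,i,W=grab('scene'); cv2.imwrite('pics/s2.png',cv2.resize(i[120:320,120:340],None,fx=3,fy=3))
E
```

```text
clock: 14.25
tool_pos: [0.572, -0.0458, 0.0507]
orientation: [-0.42, -0.568, -0.418, 0.572]
force: [-8.6, -20.9, 1.2]
grip_width: 0.0001
```

View pics/s2.png

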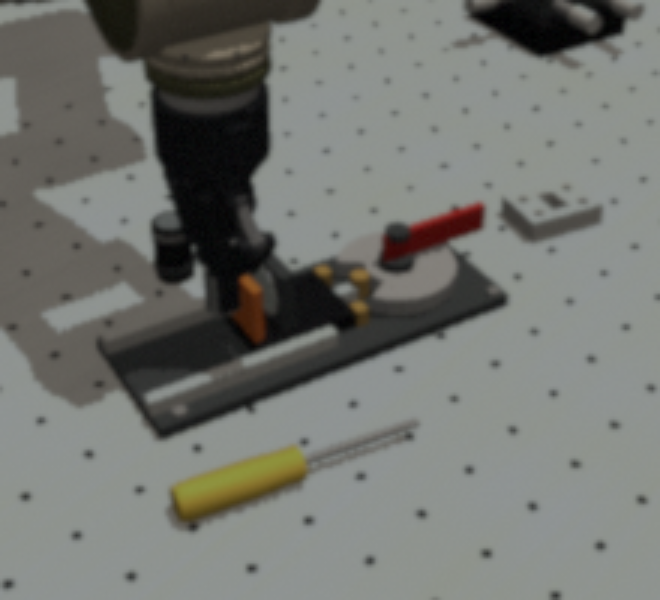

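With 23 N at the fingertips, the deck front is against the brass stops at about (325,275) and (360,312). The lever still points forward. I back off, lift clear, and measure.

```bash
python3 -m creep '[[[-0.1,-0.3,0,0,0,0,0],[-0.3,-0.9,0,0,0,0,0],[-0.2,-0.6,0,0,0,0,0],[0,0,1,0,0,0,0],[0,0,1,0,0,0,0],[0,0,1,0,0,0,0],[0,0,1,0,0,0,0],[0,-1,1,0,0,0,0],[0,-1,1,0,0,0,0],[0,-1,0,0,0,0,0]]]'
python3 -m creep '[[[-0.5,-1,0,0,0,0,0],[-0.5,-1,0,0,0,0,0],[-0.5,-1,0,0,0,0,0],[-0.5,-1,0,0,0,0,0],[0,0,0,0,0,0,0],[0,0,0,0,0,0,0],[0,0,0,0,0,0,0],[0,0,0,0,0,0,0],[0,0,0,0,0,0,0],[0,0,0,0,0,0,0]]]'
python3 m.py t7
```

```text
clock: 15.55
tool_pos: [0.5584, -0.1633, 0.2027]
orientation: [0.42, 0.571, 0.418, -0.569]
force: [0.8, 0.0, -1.7]
grip_width: 0.0003
clock: 16.8
tool_pos: [0.5079, -0.2624, 0.2006]
orientation: [-0.419, -0.57, -0.419, 0.57]
force: [0.2, 0.7, 0.3]
grip_width: 0.0001
93 r 0.010317941784518874 0.07845807523608297 ang from axis(far) 71.21385904816474
fit 71.21524 target 72.1
orange rear x [-0.04425179 -0.03704956]
```

View pics/t7.png

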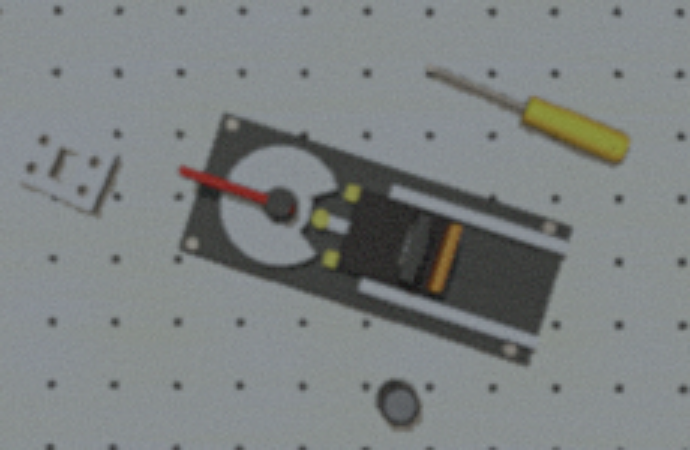

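The picture shows the roller at (320,218) in the notch and the deck against both stops. The lever is straight forward and the bystanders are where they were.

```bash
python3 -c "
from station import env
print(env.finish_job())"
```

```text
the job is handed in; nothing more can be done
None
```

I turned the cam about 80° counter-clockwise by its lever with the shut fingertips. I then pushed the orange plate until the carriage met its end stops, backed off clear, and handed the job in at about 17 s. No verdict is reported.

Final checks:
- **Cam:** the lever measures 71.2° against a stage forward direction of 72.1°, so it is about 1° off straight.
- **Carriage:** the push plate's rear face moved forward about 36 mm, to about 44 mm behind the stage's origin. By my geometry, home is about 43 mm behind it. The push force rose to about 23 N on the stops, and the picture shows the deck touching both, with the roller in the notch.
- **Bystanders:** the tube, driver and bracket look unmoved in the last top view. I judged this by eye and did not measure it.
- **Disagreements:** none of the checks failed. The 1 mm difference in carriage position is within the camera's 2 mm calibration.

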